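Put the pastry forming tubes back in their graded rack

TASK

Put the two misplaced metal forming tubes back in the leaning white rack, each in the hole that fits its diameter, pushed or dropped right down to the bottom and let go. One stands on the baking tray; the other was put in the wrong hole of the rack, one that is too wide for it and is the right one for the tube on the tray. Leave the thin tube that is already in place, and the jar, shaker and knobbed cutter on the tray, where they are.

Things in the scene. Friction and masses are not known exactly. Their poses are not given: they have to be found in the camera images.
- rack: steel foot of the tube rack, 140 x 242 mm base plate, fixed; origin on the table, in the rack's middle plane, at its far edge: the base plate spans x = -140 to 0 mm. Its x points away from the robot, y along the row of holes, z up. Two steel cheeks, 58 mm high, stand at the ends of the row. Its yaw varies
- block: white block, 62 (x) x 230 (y, along the row) x 72 mm (z), fixed on the rack, leaning 23 degrees from vertical towards the rack's +x side (away from the robot). Origin: centre of its underside; z is the axis of all holes, out through the sloping face at z = 72. Five blind holes 42 mm apart at x = 0, from 18 mm wide at the +y end to 34 at the -y end; 1.5 mm chamfers. A seated tube stands 50 mm out
- block_hole0 (a point): centre of the mouth of the hole for the 16 mm tube (18 mm wide, 62 mm deep, flat bottom), in the block's sloping top face. First of the row, +y end. Already holds the 16 mm tube. Axes as the block: z out of the hole along its axis, y along the row
- block_hole1 (a point): centre of the mouth of the hole for the 20 mm tube (22 mm wide, 62 mm deep, flat bottom), in the block's sloping top face. Second of the row. Empty and stays so: its tube is elsewhere. Axes as the block: z out of the hole along its axis, y along the row
- block_hole2 (a point): centre of the mouth of the hole for the 24 mm tube (26 mm wide, 62 mm deep, flat bottom), in the block's sloping top face. Middle of the row. Empty. Axes as the block: z out of the hole along its axis, y along the row
- block_hole3 (a point): centre of the mouth of the hole for the 28 mm tube (30 mm wide, 62 mm deep, flat bottom), in the block's sloping top face. Fourth of the row. At the start the 24 mm tube stands in it. Axes as the block: z out of the hole along its axis, y along the row
- block_hole4 (a point): centre of the mouth of the hole for the 32 mm tube (34 mm wide, 62 mm deep, flat bottom), in the block's sloping top face. Last of the row, -y end. Empty and stays so: its tube is elsewhere. Axes as the block: z out of the hole along its axis, y along the row
- tube16: bright metal forming tube, plain cylinder 16 mm in diameter, 112 mm long, foot chamfered by 2 mm, dark open-looking top end (treat as solid, about 100 g). Origin: centre of its foot end; z runs along the tube from foot to top. Already in its hole; leave it there.
- tube24: bright metal forming tube, plain cylinder 24 mm in diameter, 112 mm long, foot chamfered by 2 mm, dark open-looking top end (treat as solid, about 100 g). Origin: centre of its foot end; z runs along the tube from foot to top. At the start it stands in the wrong hole (the 28 mm tube's), loose, leaning against its lower side, 50 mm standing out.
- tube28: bright metal forming tube, plain cylinder 28 mm in diameter, 112 mm long, foot chamfered by 2 mm, dark open-looking top end (treat as solid, about 100 g). Origin: centre of its foot end; z runs along the tube from foot to top. Stands upright on the tray.
- tray: baking tray lined with white paper, 262 x 312 mm, fixed; floor 4 mm above the table, rim 14 mm high. Origin at the centre of its underside
- cutter: steel pastry cutter standing on the tray: round skirt 52 mm in diameter, 50 mm high, with a knob 28 mm across on top, 78 mm high in all; origin at the centre of its underside. Bystander
- jar: closed glass jar with steel cap, 48 mm in diameter, 75 mm high, standing on the tray; origin at the centre of its underside. Bystander
- pepperpot: aluminium shaker with a domed top, 48 mm in diameter, 96 mm high, standing on the tray; origin at the centre of its underside. Bystander
There are look-alikes about, which are no part of the job. Leave any blue look-alike of the tube28 alone.

How it is judged:
At the end, for the whole second after the job is handed in: The 24 and 28 mm tubes each stand in their own hole: foot within 4 mm of the bottom and within 4 mm of the hole's axis, axis within 4 degrees (0.07 rad) of it, at rest; the 16 mm tube is still in its own hole by the same measure (z of tube24 in the frame of block_hole2 between -0.066 and -0.058 m and x of tube24 in the frame of block_hole2 between -0.004 and 0.004 m and y of tube24 in the frame of block_hole2 between -0.004 and 0.004 m and angle between the z axis of each of tube24, tube28, tube16 and the z axis of block, either way round below 0.07 rad and linear speed of each of tube24, tube28, tube16 below 0.02 m/s and z of tube28 in the frame of block_hole3 between -0.066 and -0.058 m and x of tube28 in the frame of block_hole3 between -0.004 and 0.004 m and y of tube28 in the frame of block_hole3 between -0.004 and 0.004 m and z of tube16 in the frame of block_hole0 between -0.066 and -0.058 m and x of tube16 in the frame of block_hole0 between -0.004 and 0.004 m and y of tube16 in the frame of block_hole0 between -0.004 and 0.004 m); the robot touches nothing.
It fails at once if the cutter is shifted by more than 25 mm or tipped by more than 0.35 rad (distance of cutter from where it was at the start of the episode above 0.025 m or angle between cutter's own z axis and vertical above 0.35 rad).
It fails at once if the jar is shifted by more than 25 mm or tipped by more than 0.35 rad (distance of jar from where it was at the start of the episode above 0.025 m or angle between jar's own z axis and vertical above 0.35 rad).
It fails at once if the pepperpot is shifted by more than 25 mm or tipped by more than 0.35 rad (distance of pepperpot from where it was at the start of the episode above 0.025 m or angle between pepperpot's own z axis and vertical above 0.35 rad).
It fails at once if the 16 mm tube is lifted or moved by more than 15 mm (distance of tube16 from where it was at the start of the episode above 0.015 m).
It also fails if it takes over 53 s, if anything falls off the work surface, if the arm or the gripper's body presses on something with over 40 N, if the wrist force passes 120 N, or if a joint passes its speed limit or range.

ROBOT

A 7-joint arm with a two-finger parallel gripper is mounted at the origin on the work surface. World frame = base frame: x ahead of the robot, y to its left, z up, the work surface at z = 0. Lengths are in m, angles in rad, forces in N, time in s.
With the tool pointing down it reaches from about 0.35 to 0.9 m from the base axis. Payload 7.2 kg.
Tool frame: the origin (TCP) lies at the very end of the fingers, on their centre line; the grasp point (between the pads) lies 19 mm behind it; z points along the fingers, x is the direction in which the jaws open and shut, and the axes are right-handed (so a half turn about z gives the same grasp; the last joint's range is limited). The gripper opens to 88 mm and grips with 3 to 60 N. Pads are 20 mm wide; open, the fingers measure 115 mm over their backs; the gripper's body (75 mm by 178 mm) begins 61 mm behind the grasp point.
Start: joints at [1.243, 0.411, -0.013, 1.596, 0.006, 1.134, -0.082], TCP at [0.161, -0.604, 0.223] pointing down, gripper open.
Joint ranges: [-2.95, 2.95], [-0.29, 1.99], [-1.47, 1.44], [0.14, 2.54], [-1.03, 4.17], [0.13, 1.85], [-2.86, 2.86]. Speed limits (rad/s): [2.39, 2.39, 3.01, 3.01, 3.14, 3.14, 3.14].

INTERFACE

Orientations are given as a unit quaternion [w, x, y, z].
In Python, from cell import arm, optics, sign_off gives the robot as it stands. The module is installed in compiled form; this text tells all that it offers.
- The arm moves only by the tool send_rows, never from a script. Its argument "targets" is a list of rows, each a list of 7 numbers: the shift along the tool's x, y, z in mm, then the turn, a rotation vector about the tool's x, y, z in rad, then the opening in per cent of the stroke, from 0 (shut) to 100 (fully open). In form: [[x, y, z, wx, wy, wz, jaw], ...]. A call has 1 to 20 rows; each row shifts and turns the commanded pose from where the row before left it, along the tool's axes as they then stand; what a row does not reach is not made up. A row lasts 1/12 s, in which the tool goes at most 41.7 mm and 7.16 degrees, less where a joint would pass 70% of its speed; a pose out of reach is approached as far as the arm can. A call with a gripper value outside its range is refused whole. The fingers move at their own pace and stop on an object; the grip force is fixed at half the most. Time passes only in rows, so rows that do not move let the fingers close. It gives the time, the measured TCP pose, the force and the opening at its end, in the units of the state.
- arm.read_state(): the state, without advancing time (a new reading comes with each control period).
- optics.snapshot(name): name is "side" or "top" or "wrist"; returns the picture (420x560x3 uint8, blue, green, red); there is no depth.
- optics.camera_model(name): a dict with "vertical_fov" (degrees; the focal length in pixels is half the picture's height over the tangent of half this angle, whatever the lens; pixels are square), "cx", "cy" (the principal point, pixels), "R" (3x3) and "t" (3): a world point X has camera coordinates R X + t. Camera axes: x right, y down, z forward; pixel columns grow to the right and rows downward; lengths in m; the calibration is good to about 2 mm. A picture is of the moment at which its call begins: read the wrist's pose just before it. camera_model takes no time and is no camera call; for the wrist camera it gives the pose at the moment of the call.
- sign_off(): hands the job in, once; it reports no verdict.
The state is a dict: "t": time; "joint_pos": joint angles; "dq": joint speeds; "tau": joint torques, N m; "eef_pos": TCP position; "tool_rot": TCP orientation; "force": force on the tool from outside, world axes, zero at the start; "torque": the same for the moment, N m; "width": finger opening in m.
Only numpy, scipy, OpenCV 4.12 (cv2) and the standard library are available. Lean on these libraries where they do the work, as an engineer would, in place of code of your own. Each camera call takes 0.05 s, during which the arm holds its last target. There are 200 camera calls.

## Working session

There is one attempt and no reset: what is moved stays moved. The work goes in short steps, Python scripts to look and compute and a tool call to move; the robot and the scene stay as the last step left them, time stands still between calls to the robot, and variables do not carry over. Pictures are saved under pics/ and viewed, about 8 in all and at most 12, crops included, and the job is handed in when it is done.

Besides the shell and the picture viewer there is one more tool, called after "Request:" by a JSON object that holds its "name" and its "arguments". send_rows: Moves the arm, as the interface text tells. Its arguments: {"type":"object","properties":{"targets":{"type":"array"}},"required":["targets"]}

```bash
mkdir -p pics
python3 - <<'E'
from cell import arm, optics
import cv2, numpy as np
s=arm.read_state(); print(s)
for n in ["side","top"]:
    im=optics.snapshot(n); cv2.imwrite(f"pics/{n}0.png",im); m=optics.camera_model(n); print(n,m)
E
```

```text
{'t': 0.0, 'joint_pos': array([ 1.24277808,  0.41187688, -0.01270241,  1.59703374,  0.00557349,
        1.13427275, -0.08221378]), 'dq': array([-7.09130563e-04, -1.76651600e-04, -3.48233643e-04, -3.49635733e-05,
        8.67434883e-04,  2.31974556e-03, -2.20443217e-03]), 'tau': array([ 3.56946730e-04, -5.87947977e+01,  6.42245449e-01, -2.91074771e+01,
       -5.36935776e-02,  1.83904805e-02,  1.56880469e-04]), 'eef_pos': array([ 0.16040156, -0.60355583,  0.22182767]), 'tool_rot': array([-4.37635808e-04,  7.92746878e-01, -6.09550476e-01, -6.42956036e-04]), 'force': array([-0.65472416, -0.23103978,  0.49429343]), 'torque': array([ 0.01311967, -0.02489345, -0.07058187]), 'width': 0.0877464903411975}
side {'vertical_fov': 50.99735931535817, 'cx': 283.34442422254335, 'cy': 206.7895338189307, 'R': array([[ 0.73072103, -0.68242194,  0.0186297 ],
       [-0.35576187, -0.40394834, -0.84276879],
       [ 0.58264935,  0.60920114, -0.53795326]]), 't': array([-0.380744  ,  0.30532924,  0.54361303])}
top {'vertical_fov': 52.9047152079379, 'cx': 272.9780770161841, 'cy': 211.1824962428088, 'R': array([[-0.01023955, -0.99987098, -0.01237613],
       [-0.98593685,  0.01215992, -0.16667532],
       [ 0.16680431,  0.0104954 , -0.98593416]]), 't': array([0.0711222 , 0.59503603, 1.0351559 ])}
```

View pics/side0.png

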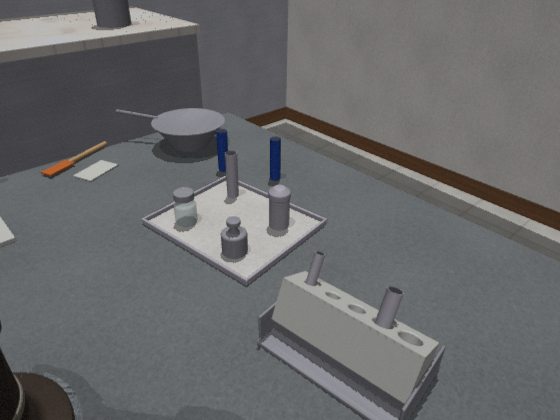

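View pics/top0.png

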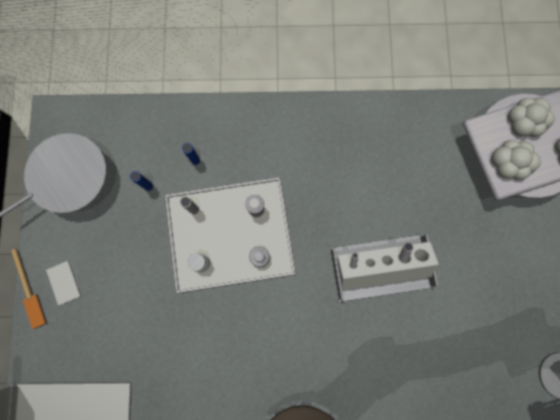

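Side view: tube28 stands at the tray's back-left corner (~232,175), with blue look-alikes behind it. tube24 is in the rack at (390,305) and tube16 at (315,268). In the top view, tube28's top end is at ~(186,201), and the holes run from (354,262) to (422,255).

Run:
```python
import cv2, numpy as np
t=cv2.imread("pics/top0.png"); s=cv2.imread("pics/side0.png")
def c(im,x,y,w,h,k): return cv2.resize(im[y:y+h,x:x+w],None,fx=k,fy=k,interpolation=cv2.INTER_CUBIC)
out=np.zeros((600,800,3),np.uint8)
out[:300,:480]=c(t,325,230,120,75,4)
out[:300,480:800]=c(t,165,185,64,60,5)
out[300:600,:480]=c(s,270,245,160,100,3)
out[300:600,480:780]=c(s,210,140,60,60,5)
cv2.imwrite("pics/comp.png",out)
```

```text
(no output)
```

View pics/comp.png

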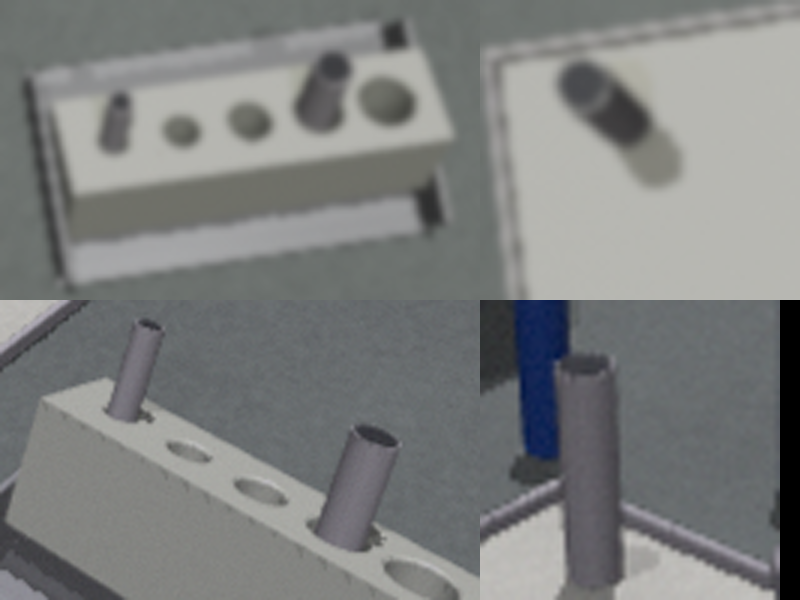

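```bash
cat > h.py <<'E'
import numpy as np, cv2
from scipy.spatial.transform import Rotation as Ro
from cell import arm, optics
def KRt(n,m=None):
    m=m or optics.camera_model(n); f=210/np.tan(np.radians(m['vertical_fov']/2))
    return f,m['cx'],m['cy'],np.array(m['R']),np.array(m['t'])
def ray(n,p,m=None):
    f,cx,cy,R,t=KRt(n,m); d=R.T@np.array([(p[0]-cx)/f,(p[1]-cy)/f,1]); return -R.T@t, d/np.linalg.norm(d)
def proj(n,X,m=None):
    f,cx,cy,R,t=KRt(n,m); c=R@np.array(X)+t; return np.array([cx+f*c[0]/c[2],cy+f*c[1]/c[2]])
def tri(rs):
    A=0;b=0
    for o,d in rs:
        P=np.eye(3)-np.outer(d,d); A=A+P; b=b+P@o
    X=np.linalg.solve(A,b); return X,[np.linalg.norm((np.eye(3)-np.outer(d,d))@(X-o))*1e3 for o,d in rs]
def plane(r,z): o,d=r; return o+d*(z-o[2])/d[2]
def pose():
    s=arm.read_state(); q=s['tool_rot']; return s,np.array(s['eef_pos']),Ro.from_quat([q[1],q[2],q[3],q[0]])
def move(p,R):
    "tool-frame shift mm and rotvec to pose p,R"
    s,p0,R0=pose(); return np.round(R0.inv().apply(p-p0)*1e3,1),np.round((R0.inv()*R).as_rotvec(),3)
E
python3 - <<'E'
from h import *
T=lambda u,v,x,y,k:((u+.5)/k-.5+x,(v+.5)/k-.5+y)
t=lambda u,v:T(u,v,325,230,4); s=lambda u,v:T(u,v-300,270,245,3)
pts={'h1':(t(182,130),s(189,450)),'h2':(t(250,121),s(261,492)),'h4':(t(387,102),s(421,580)),'t24':(t(334,70),s(374,437)),'t16':(t(121,101),s(148,326)),
'tube28':(T(104,86,165,185,5),T(585-480,66,210,140,5))}
P={}
for k,(a,b) in pts.items():
    X,e=tri([ray('top',a),ray('side',b)]); P[k]=X; print(k,X.round(4),np.round(e,2), 'top@plane',plane(ray('top',a),X[2]).round(4))
d=P['h1']-P['h4']; print(np.linalg.norm(d),np.linalg.norm(P['h1']-P['h2']),np.degrees(np.arctan2(-d[0],d[1])))
print('tube28 z116', plane(ray('top',pts['tube28'][0]),.116),plane(ray('side',pts['tube28'][1]),.116))
E
```

```text
h1 [ 0.4612 -0.1694  0.0927] [0.22 0.22] top@plane [ 0.461  -0.1693  0.0927]
h2 [ 0.4663 -0.2111  0.0915] [0.4 0.4] top@plane [ 0.466  -0.2108  0.0915]
h4 [ 0.4768 -0.2941  0.0924] [0.4 0.4] top@plane [ 0.4765 -0.2937  0.0924]
t24 [ 0.4928 -0.2494  0.1376] [0.31 0.31] top@plane [ 0.4926 -0.2492  0.1376]
t16 [ 0.4758 -0.1249  0.1372] [0.42 0.42] top@plane [ 0.4761 -0.1252  0.1372]
tube28 [0.6103 0.2755 0.1186] [0.4 0.4] top@plane [0.6099 0.2757 0.1186]
0.12558042858147817 0.041959292567197534 7.129042607331394
tube28 z116 [0.61044238 0.27625995 0.116     ] [0.61378841 0.27961639 0.116     ]
```

```bash
cat >> h.py <<'E'
yaw=np.radians(7.13); th=np.radians(23)
xr=np.array([np.cos(yaw),np.sin(yaw),0]); yr=np.array([-np.sin(yaw),np.cos(yaw),0]); ez=np.array([0,0,1.])
zb=np.sin(th)*xr+np.cos(th)*ez; xb=np.cross(yr,zb)
H2=np.array([.4661,-.2109,.0922]); H3=H2-.042*yr
RT=Ro.from_matrix(np.c_[xb,np.cross(-zb,xb),-zb])
E
python3 - <<'E'
from h import *
m=move(H3+.15*zb,RT); print(m, m[0]/12, m[1]/14, H3+.15*zb)
E
```

```text
(array([-251.5, -448.7,   -8.1]), array([-0.289, -0.328, -1.414])) [-20.95833333 -37.39166667  -0.675     ] [-0.02064286 -0.02342857 -0.101     ] [ 0.52946953 -0.24530052  0.23027573]
```

Request:
{"name": "send_rows", "arguments": {"targets": [[-19.3,-34.5,-0.6,0,0,0,100],[-19.3,-34.5,-0.6,0,0,0,100],[-19.3,-34.5,-0.6,0,0,0,100],[-19.3,-34.5,-0.6,0,0,0,100],[-19.3,-34.5,-0.6,0,0,0,100],[-19.3,-34.5,-0.6,0,0,0,100],[-19.3,-34.5,-0.6,0,0,0,100],[-19.3,-34.5,-0.6,0,0,0,100],[-19.3,-34.5,-0.6,0,0,0,100],[-19.3,-34.5,-0.6,0,0,0,100],[-19.3,-34.5,-0.6,0,0,0,100],[-19.3,-34.5,-0.6,0,0,0,100],[-19.3,-34.5,-0.6,0,0,0,100]]}}

```text
t: 1.18
eef_pos: [0.5304, -0.2448, 0.2303]
tool_rot: [0.0, 0.793, -0.61, -0.0]
force: [-0.8, -1.2, -1.0]
width: 0.0876
```

Request:
{"name": "send_rows", "arguments": {"targets": [[0,0,0,-0.0206,-0.0234,-0.101,100],[0,0,0,-0.0206,-0.0234,-0.101,100],[0,0,0,-0.0206,-0.0234,-0.101,100],[0,0,0,-0.0206,-0.0234,-0.101,100],[0,0,0,-0.0206,-0.0234,-0.101,100],[0,0,0,-0.0206,-0.0234,-0.101,100],[0,0,0,-0.0206,-0.0234,-0.101,100],[0,0,0,-0.0206,-0.0234,-0.101,100],[0,0,0,-0.0206,-0.0234,-0.101,100],[0,0,0,-0.0206,-0.0234,-0.101,100],[0,0,0,-0.0206,-0.0234,-0.101,100],[0,0,0,-0.0206,-0.0234,-0.101,100],[0,0,0,-0.0206,-0.0234,-0.101,100],[0,0,0,-0.0206,-0.0234,-0.101,100],[0,0,0,0,0,0,100],[0,0,0,0,0,0,100]]}}

```text
t: 2.52
eef_pos: [0.5296, -0.2458, 0.2297]
tool_rot: [0.013, 0.978, 0.06, -0.199]
force: [0.0, -1.4, -0.1]
width: 0.0878
```

Run:
```python
from h import *
s,p,R=pose(); print(s['t'],p,s['joint_pos'].round(2),move(H3+.15*zb,RT))
m=optics.camera_model('wrist'); im=optics.snapshot('wrist'); import pickle; pickle.dump(m,open('w1.pkl','wb'))
cv2.imwrite('pics/w1raw.png',im)
for k,X in {'h1':H2+.042*yr,'h2':H2,'h3':H3,'h4':H3-.042*yr,'t24top':H3+.05*zb+.002*xb}.items():
    q=proj('wrist',X,m); print(k,q.round(1)); cv2.drawMarker(im,tuple(int(v) for v in q.round()),(0,0,255),0,8)
cv2.imwrite('pics/w1.png',im)
```

```text
2.5167 [ 0.52959551 -0.24579633  0.22969007] [ 0.55  0.61 -0.47  1.37  0.35  1.62  0.17] (array([-0.3, -0.5, -0.5]), array([ 0.   , -0.001, -0.003]))
h1 [278.3  91.1]
h2 [278.5 143.5]
h3 [278.6 192.2]
h4 [278.8 237.4]
t24top [281.5 208.1]
```

View pics/w1.png

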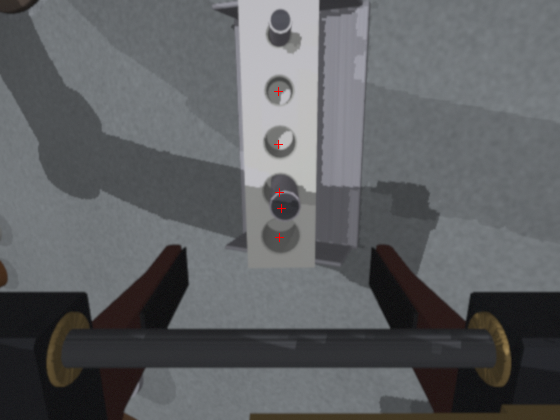

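The wrist view shows the projected hole points landing on the holes within 1–2 px, with the tube24 top at ~(285,207). I'll zoom in to refine this.

Run:
```python
import cv2
im=cv2.imread('pics/w1raw.png'); c=im[70:250,230:330]
c=cv2.rotate(c,cv2.ROTATE_90_COUNTERCLOCKWISE)
cv2.imwrite('pics/w1c.png',cv2.resize(c,None,fx=4,fy=4,interpolation=cv2.INTER_CUBIC))
```

```text
(no output)
```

View pics/w1c.png

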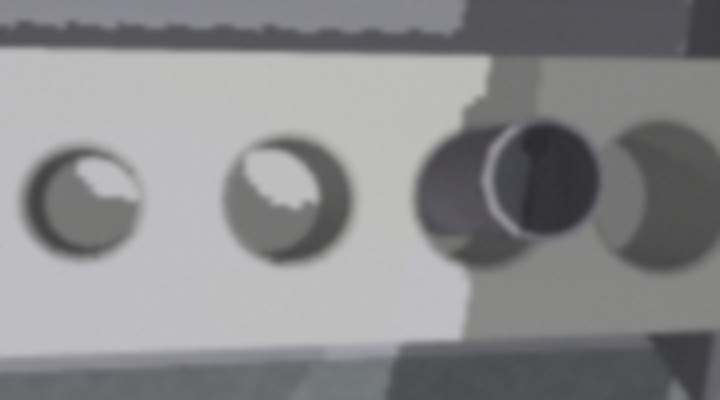

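Hole 2 is centred at (279.6,141.6) and hole 1 at (278.6,90.1), which is about 1 mm from the triangulated points. The tube24 top is at (284.6,205.4), so it leans ~3 mm to +x in its hole. I'll fuse these and go in to grasp.

```bash
sed -i 's/radians(7.13)/radians(7.35)/; s/^H2=.*/H2=np.array([.4665,-.2103,.0921])/' h.py
python3 - <<'E'
from h import *
print(move(H3+.003*xb+.0005*yr+.008*zb,RT))
E
```

```text
Traceback (most recent call last):
NameError: name 'H3' is not defined. Did you mean: 'H2'?
```

```bash
echo 'H3=H2-.042*yr' >> h.py
python3 - <<'E'
from h import *
print(move(H3+.003*xb+.0005*yr+.008*zb,RT), move(H3+.003*xb+.0005*yr+.06*zb,RT))
E
```

```text
(array([  3.5,  -2.2, 141.6]), array([-0.001, -0.001, -0.008])) (array([ 3.6, -2.3, 89.6]), array([-0.001, -0.001, -0.008]))
```

Request:
{"name": "send_rows", "arguments": {"targets": [[3.5,-2.2,0,0,0,-0.007,100],[0,0,28,0,0,0,100],[0,0,28,0,0,0,100],[0,0,28,0,0,0,100],[0,0,20,0,0,0,100],[0,0,20,0,0,0,100],[0,0,17,0,0,0,100],[0,0,0,0,0,0,100],[0,0,0,0,0,0,60],[0,0,0,0,0,0,20],[0,0,0,0,0,0,20],[0,0,0,0,0,0,10],[0,0,0,0,0,0,10],[0,0,0,0,0,0,10],[0,0,0,0,0,0,10],[0,0,0,0,0,0,10]]}}

```text
t: 3.9
eef_pos: [0.478, -0.2507, 0.0993]
tool_rot: [0.013, 0.978, 0.064, -0.198]
force: [0.2, -0.0, -0.8]
width: 0.0378
```

Run:
```python
from h import *
s,p,R=pose(); print(s['force'],s['torque'],s['width']); print(move(H3+.003*xb+.0005*yr+.008*zb,RT))
```

```text
[ 0.15921338 -0.00303251 -0.76659045] [ 0.06166894 -0.46487896  0.01532706] 0.03782259833064929
(array([ 0.1, -0.1,  1.1]), array([ 0.   , -0.001,  0.002]))
```

Request:
{"name": "send_rows", "arguments": {"targets": [[0,0,0,0,0,0,10],[0,0,0,0,0,0,10],[0,0,0,0,0,0,10],[0,0,0,0,0,0,10],[0,0,0,0,0,0,10],[0,0,0,0,0,0,10],[0,0,0,0,0,0,10],[0,0,0,0,0,0,10]]}}

```text
t: 4.57
eef_pos: [0.478, -0.2508, 0.0992]
tool_rot: [0.012, 0.978, 0.064, -0.198]
force: [0.3, -0.3, -1.4]
width: 0.0236
```

Run:
```python
from h import *
s,p,R=pose(); print(s['force'],s['torque'],s['width']); print(move(H3+.003*xb+.0005*yr+.008*zb,RT))
```

```text
[ 0.30682547 -0.26493098 -1.42564319] [ 0.03299939 -0.62308327  0.0047434 ] 0.02362815223893203
(array([ 0.1, -0.1,  1. ]), array([-0.   , -0.001,  0.002]))
```

Request:
{"name": "send_rows", "arguments": {"targets": [[0,0,-5,0,0,0,10],[0,0,-15,0,0,0,10],[0,0,-20,0,0,0,10],[0,0,-20,0,0,0,10],[0,0,-20,0,0,0,10],[-3,-14,0,0,0,0,10],[0,-14,0,0,0,0,10],[0,-14,0,0,0,0,10],[0,0,0,0,0,0,10],[0,0,0,0,0,0,10]]}}

```text
t: 5.4
eef_pos: [0.5001, -0.2042, 0.1735]
tool_rot: [0.012, 0.978, 0.065, -0.199]
force: [-0.2, -0.3, -1.5]
width: 0.0232
```

Run:
```python
from h import *
s,p,R=pose(); print(p,s['force'],s['torque'],s['width']); print(move(H2+.088*zb,RT))
tcp=p; out=np.zeros((600,800,3),np.uint8)
m=optics.camera_model('wrist'); w=optics.snapshot('wrist'); a=optics.snapshot('side')
cv2.imwrite('pics/w2raw.png',w);cv2.imwrite('pics/s2raw.png',a)
for k,X in {'h1':H2+.042*yr,'h2':H2,'h3':H3,'h4':H3-.042*yr}.items(): print(k,proj('wrist',X,m).round(1),proj('side',X).round(1))
print('foot exp',proj('wrist',H2+.018*zb,m),proj('side',H2+.018*zb))
out[:300,:400]=cv2.resize(w,(400,300),interpolation=cv2.INTER_AREA)
out[:,400:]=cv2.resize(a[180:360,300:420],(400,600),interpolation=cv2.INTER_CUBIC)
out[300:,:400]=cv2.resize(w[90:240,200:400],(400,300),interpolation=cv2.INTER_CUBIC)
cv2.imwrite('pics/c2.png',out)
```

```text
[ 0.50008248 -0.20416409  0.17353786] [-0.15315449 -0.31053523 -1.52574317] [ 0.02919306 -0.53848875  0.04781287] 0.023218674916229393
(array([0.4, 1.8, 0.3]), array([0.   , 0.   , 0.005]))
h1 [280.3 156.7] [332.1 294.7]
h2 [280.  215.6] [356.1 308.1]
h3 [279.6 269.5] [381.9 322.4]
h4 [279.3 318.9] [409.6 337.8]
foot exp [280.07193376 223.63920904] [359.91262024 297.07191438]
```

View pics/c2.png

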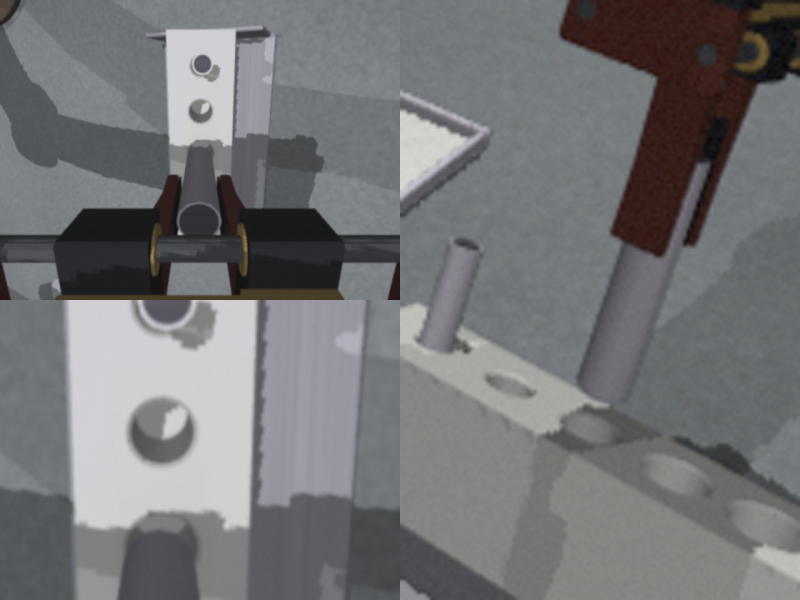

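Request:
{"name": "send_rows", "arguments": {"targets": [[0.4,0.9,0,0,0,0.004,10],[0,0,10,0,0,0,10],[0,0,8,0,0,0,10],[0,0,6,0,0,0,10],[0,0,5,0,0,0,10],[0,0,5,0,0,0,10],[0,0,5,0,0,0,10],[0,0,0,0,0,0,10],[0,0,0,0,0,0,10]]}}

```text
t: 6.25
eef_pos: [0.4859, -0.2083, 0.1378]
tool_rot: [0.013, 0.978, 0.062, -0.199]
force: [0.8, 0.6, -1.5]
width: 0.0233
```

Run:
```python
from h import *
s,p,R=pose(); f=s['force']; print(p,f,R.inv().apply(f),s['torque'],s['width']); print(move(H2+.008*zb,RT))
```

```text
[ 0.48585159 -0.20826797  0.1377921 ] [ 0.83601659  0.64991923 -1.47537023] [ 1.41491111 -0.53948978  1.00250357] [ 0.22674009 -0.59537061 -0.03257373] 0.023318925348086262
(array([-0.1, -0.4, 41.7]), array([-0.   , -0.001, -0.002]))
```

The force is about 1 N with the foot ~20 mm deep, so it entered cleanly. Continuing down.

Request:
{"name": "send_rows", "arguments": {"targets": [[0,0,8,0,0,0,10],[0,0,8,0,0,0,10],[0,0,8,0,0,0,10],[0,0,6,0,0,0,10],[0,0,5,0,0,0,10],[0,0,4,0,0,0,10],[0,0,0,0,0,0,10],[0,0,0,0,0,0,10]]}}

```text
t: 6.92
eef_pos: [0.4708, -0.2102, 0.1019]
tool_rot: [0.013, 0.978, 0.062, -0.199]
force: [0.9, 0.2, -1.8]
width: 0.0237
```

Run:
```python
from h import *
s,p,R=pose(); f=s['force']; print(p,f,R.inv().apply(f),s['torque'],s['width']); print(move(H2+.008*zb,RT))
```

```text
[ 0.47084638 -0.21018515  0.10189436] [ 0.93903826  0.2487769  -1.78362884] [ 1.58250344 -0.12862572  1.2665516 ] [ 0.27768032 -0.74346946 -0.07777453] 0.02371434133290675
(array([-0.2, -0.4,  2.7]), array([-0.   , -0.001, -0.002]))
```

Request:
{"name": "send_rows", "arguments": {"targets": [[0,0,2,0,0,0,10],[0,0,0,0,0,0,10],[0,0,0,0,0,0,30],[0,0,0,0,0,0,60],[0,0,0,0,0,0,100],[0,0,0,0,0,0,100],[0,0,0,0,0,0,100],[0,0,0,0,0,0,100],[0,0,-20,0,0,0,100],[0,0,-30,0,0,0,100],[0,0,-30,0,0,0,100],[0,0,-30,0,0,0,100],[0,0,-30,0,0,0,100],[0,0,0,0,0,0,100]]}}

```text
t: 8.08
eef_pos: [0.528, -0.2027, 0.2342]
tool_rot: [0.014, 0.979, 0.062, -0.194]
force: [0.3, 0.1, 0.2]
width: 0.0879
```

Run:
```python
from h import *
s,p,R=pose(); print(p,s['force'],s['width'])
w=optics.snapshot('wrist'); a=optics.snapshot('side');m=optics.camera_model('wrist')
cv2.imwrite('pics/w3raw.png',w)
for k in range(3): print(proj('wrist',H2+.05*zb,m),proj('wrist',H2,m),proj('wrist',H3,m)) if k==0 else 0
out=np.zeros((600,800,3),np.uint8)
out[:,:400]=cv2.resize(a[180:360,300:420],(400,600),interpolation=cv2.INTER_CUBIC)
out[:,400:]=cv2.resize(w[60:330,190:370],(400,600),interpolation=cv2.INTER_CUBIC)
cv2.imwrite('pics/c3.png',out)
RV=Ro.from_matrix(np.c_[xr,np.cross(-ez,xr),-ez])
q=np.array([.6103,.2755,.2]); d,r=move(q,RV); print('rot',r); 
print('then in vertical frame', (RV.inv().apply(q-p)*1e3).round(1))
```

```text
[ 0.52797033 -0.20270721  0.23423759] [0.30416213 0.12212748 0.19421043] 0.08791346009816986
[278.23856159 208.05458043] [278.0476003  192.15273409] [278.16190401 237.31622542]
rot [ 0.001  0.398 -0.001]
then in vertical frame [ 142.8 -463.7   34.2]
```

View pics/c3.png

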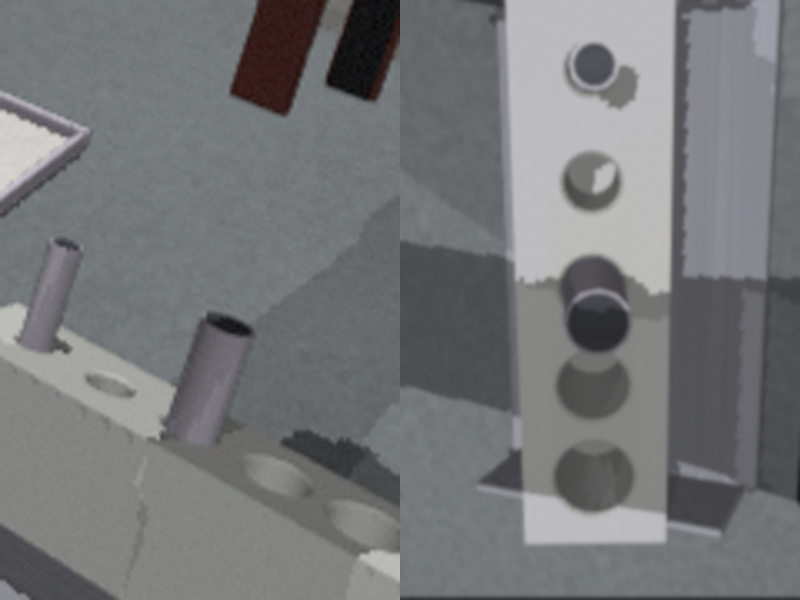

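tube24 now stands in the middle hole and is free of the gripper. Next is tube28.

Request:
{"name": "send_rows", "arguments": {"targets": [[0,0,0,0,0.0995,0,100],[0,0,0,0,0.0995,0,100],[0,0,0,0,0.0995,0,100],[0,0,0,0,0.0995,0,100],[11.9,-38.6,2.8,0,0,0,100],[11.9,-38.6,2.8,0,0,0,100],[11.9,-38.6,2.8,0,0,0,100],[11.9,-38.6,2.8,0,0,0,100],[11.9,-38.6,2.8,0,0,0,100],[11.9,-38.6,2.8,0,0,0,100],[11.9,-38.6,2.8,0,0,0,100],[11.9,-38.6,2.8,0,0,0,100],[11.9,-38.6,2.8,0,0,0,100],[11.9,-38.6,2.8,0,0,0,100],[11.9,-38.6,2.8,0,0,0,100],[11.9,-38.6,2.8,0,0,0,100],[0,0,0,0,0,0,100],[0,0,0,0,0,0,100]]}}

```text
t: 9.68
eef_pos: [0.6053, 0.277, 0.1926]
tool_rot: [0.0, 0.998, 0.066, -0.003]
force: [-0.7, -0.5, -0.1]
width: 0.088
```

Run:
```python
from h import *
RV=Ro.from_matrix(np.c_[xr,np.cross(-ez,xr),-ez])
q=np.array([.6103,.2755,.076]); print(move(q,RV))
m=optics.camera_model('wrist'); w=optics.snapshot('wrist'); cv2.imwrite('pics/w4raw.png',w)
q[2]=.116; pr=proj('wrist',q,m); print(pr); pr2=proj('wrist',[.6103,.2755,.004],m); print(pr2)
for P in (pr,pr2): cv2.drawMarker(w,tuple(int(v) for v in P.round()),(0,0,255),0,8)
cv2.imwrite('pics/w4.png',w)
```

```text
(array([  5.5,   2.1, 116.6]), array([0.   , 0.006, 0.004]))
[287.39202124 220.90877933]
[285.28647738 185.28943531]
```

View pics/w4.png

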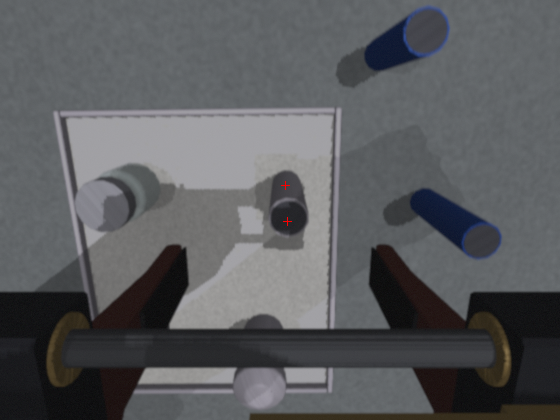

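Request:
{"name": "send_rows", "arguments": {"targets": [[6,0.5,0,0,0.006,0.004,100],[0,0,30,0,0,0,100],[0,0,30,0,0,0,100],[0,0,30,0,0,0,100],[0,0,26,0,0,0,100],[0,0,0,0,0,0,60],[0,0,0,0,0,0,10],[0,0,0,0,0,0,10],[0,0,0,0,0,0,10],[0,0,0,0,0,0,10],[0,0,0,0,0,0,10],[0,0,0,0,0,0,10],[0,0,0,0,0,0,10],[0,0,0,0,0,0,10],[0,0,0,0,0,0,10],[0,0,0,0,0,0,10],[0,0,0,0,0,0,10],[0,0,0,0,0,0,10],[0,0,0,0,0,0,10]]}}

```text
t: 11.32
eef_pos: [0.6138, 0.2745, 0.0791]
tool_rot: [0.0, 0.998, 0.061, 0.002]
force: [-1.7, -0.9, 3.3]
width: 0.0273
```

Run:
```python
from h import *
s,p,R=pose(); print(p,s['force'],s['width'])
RV=Ro.from_matrix(np.c_[xr,np.cross(-ez,xr),-ez])
q=H3+.105*zb; p1=p+[0,0,.16]; print((RV.inv().apply(q-p1)*1e3).round(1), move(p,RV)[1], q,p1)
```

```text
[0.61382815 0.27446543 0.07913693] [-1.65705615 -0.8853585   3.27520252] 0.02726248146930641
[-167.1  503.9   50.4] [ 0.001 -0.004 -0.005] [ 0.51256273 -0.24670633  0.18875301] [0.61382815 0.27446543 0.23913693]
```

Request:
{"name": "send_rows", "arguments": {"targets": [[0,0,-10,0,0,0,10],[0,0,-30,0,0,0,10],[0,0,-40,0,0,0,10],[0,0,-40,0,0,0,10],[0,0,-40,0,0,0,10],[0,0,0,0,0,0,10]]}}

```text
t: 11.82
eef_pos: [0.6158, 0.2769, 0.2486]
tool_rot: [-0.002, 0.998, 0.061, 0.007]
force: [-0.2, 0.6, 0.6]
width: 0.0277
```

Request:
{"name": "send_rows", "arguments": {"targets": [[-12.8,38.7,0,0,0,0,10],[-12.8,38.7,0,0,0,0,10],[-12.8,38.7,0,0,0,0,10],[-12.8,38.7,0,0,0,0,10],[-12.8,38.7,0,0,0,0,10],[-12.8,38.7,0,0,0,0,10],[-12.8,38.7,0,0,0,0,10],[-12.8,38.7,0,0,0,0,10],[-12.8,38.7,0,0,0,0,10],[-12.8,38.7,0,0,0,0,10],[-12.8,38.7,0,0,0,0,10],[-12.8,38.7,0,0,0,0,10],[-12.8,38.7,0,0,0,0,10],[0,0,0,0,-0.1,0,10],[0,0,0,0,-0.1,0,10],[0,0,0,0,-0.1,0,10],[0,0,0,0,-0.1,0,10],[0,0,0,0,0,0,10]]}}

```text
t: 13.32
eef_pos: [0.5109, -0.2434, 0.2357]
tool_rot: [0.011, 0.978, 0.062, -0.2]
force: [-1.3, 0.4, -2.2]
width: 0.0271
```

Run:
```python
from h import *
s,p,R=pose(); print(p,s['force'],s['width'],s['t'])
print(move(H3+.105*zb,RT))
```

```text
[ 0.51090178 -0.24335702  0.23567739] [-1.28318848  0.43559194 -2.22661069] 0.02712553837270366 13.3167
(array([19.6,  3.7, 42.7]), array([-0.004,  0.002, -0.001]))
```

Request:
{"name": "send_rows", "arguments": {"targets": [[19.6,3.7,0,-0.004,0,0,10],[0,0,15,0,0,0,10],[0,0,15,0,0,0,10],[0,0,12,0,0,0,10],[0,0,0,0,0,0,10],[0,0,0,0,0,0,10]]}}

```text
t: 13.82
eef_pos: [0.5114, -0.2493, 0.1927]
tool_rot: [0.014, 0.979, 0.06, -0.196]
force: [1.0, 0.4, -0.5]
width: 0.0273
```

Run:
```python
from h import *
s,p,R=pose(); print(p,s['force'],s['width']); print(move(H3+.105*zb,RT))
m=optics.camera_model('wrist'); w=optics.snapshot('wrist'); a=optics.snapshot('side')
cv2.imwrite('pics/w5raw.png',w);cv2.imwrite('pics/s5raw.png',a)
f=H3+.030*zb
print('h3',proj('wrist',H3,m),proj('side',H3),'h4 side',proj('side',H3-.042*yr),'foot',proj('wrist',f,m),proj('side',f))
out=np.zeros((600,800,3),np.uint8)
out[:,:400]=cv2.resize(a[195:345,340:440],(400,600),interpolation=cv2.INTER_CUBIC)
out[:,400:]=cv2.resize(w[100:340,200:360],(400,600),interpolation=cv2.INTER_CUBIC)
cv2.imwrite('pics/c5.png',out)
```

```text
[ 0.51143386 -0.24929631  0.1926741 ] [ 1.00497681  0.37853512 -0.52228401] 0.027276814642546166
(array([ 2.8, -2.4,  3.1]), array([ 0.002, -0.005, -0.006]))
h3 [282.16550867 202.34001139] [381.86011991 322.3972736 ] h4 side [409.56487145 337.80145143] foot [282.87467405 213.93587467] [388.8011343  303.48325801]
```

View pics/c5.png

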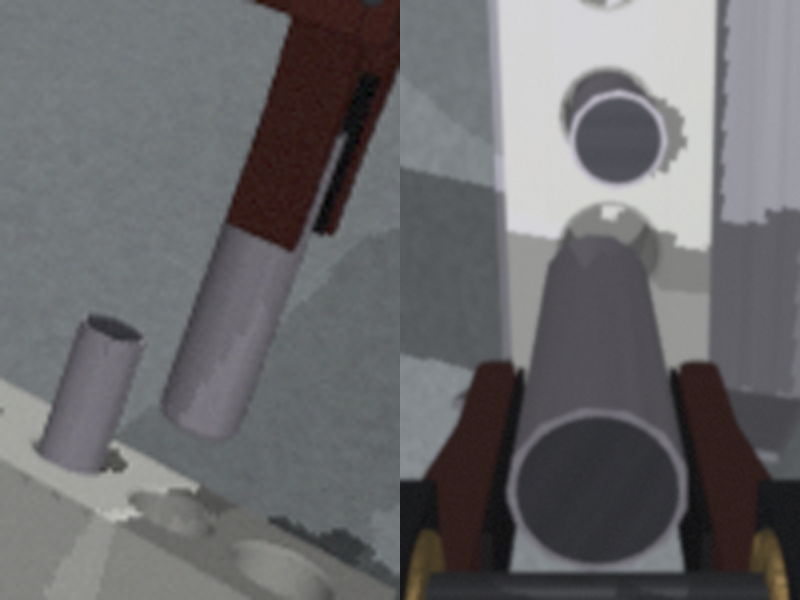

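The wrist view shows the foot ~3 mm short in +x of hole 3 (centre ~(610,250) in the crop), which agrees with the computed correction. Applying that and entering.

Request:
{"name": "send_rows", "arguments": {"targets": [[2.8,-2.2,0,0.002,-0.004,-0.005,10],[0,0,10,0,0,0,10],[0,0,10,0,0,0,10],[0,0,6,0,0,0,10],[0,0,5,0,0,0,10],[0,0,5,0,0,0,10],[0,0,5,0,0,0,10],[0,0,5,0,0,0,10],[0,0,0,0,0,0,10],[0,0,0,0,0,0,10]]}}

```text
t: 14.75
eef_pos: [0.5005, -0.2513, 0.1549]
tool_rot: [0.017, 0.979, 0.062, -0.194]
force: [7.5, -4.7, 34.3]
width: 0.0276
```

Run:
```python
from h import *
s,p,R=pose(); f=s['force']; print(p,R.inv().apply(f),s['torque'],s['width']); print(move(H3+.013*zb,RT))
```

```text
[ 0.50051979 -0.25127475  0.15490658] [ -6.78779325   5.88916517 -34.28099431] [-1.16522065  1.44562639  0.4441003 ] 0.027568705468247537
(array([-2.3, -3.4, 55.9]), array([ 0.008, -0.01 , -0.004]))
```

Contact at 34 N: the foot has caught on the rim. Backing off to look.

Request:
{"name": "send_rows", "arguments": {"targets": [[0,0,-10,0,0,0,10],[0,0,-10,0,0,0,10],[0,0,-6,0,0,0,10],[0,0,0,0,0,0,10],[0,0,0,0,0,0,10],[0,0,0,0,0,0,10]]}}

```text
t: 15.25
eef_pos: [0.506, -0.2474, 0.172]
tool_rot: [0.013, 0.978, 0.063, -0.199]
force: [-0.4, 0.6, -1.0]
width: 0.0274
```

Run:
```python
from h import *
s,p,R=pose(); f=s['force']; print(p,R.inv().apply(f),s['width']); print(move(H3+.085*zb,RT))
m=optics.camera_model('wrist'); w=optics.snapshot('wrist'); a=optics.snapshot('side'); t=optics.snapshot('top')
cv2.imwrite('pics/w6raw.png',w);cv2.imwrite('pics/s6raw.png',a);cv2.imwrite('pics/t6raw.png',t)
f=p-.075*zb
print('h3',proj('wrist',H3,m),proj('side',H3),'foot',proj('wrist',f,m),proj('side',f))
out=np.zeros((600,800,3),np.uint8)
out[:,:400]=cv2.resize(a[240:340,340:407],(400,600),interpolation=cv2.INTER_CUBIC)
out[:,400:]=cv2.resize(w[100:340,200:360],(400,600),interpolation=cv2.INTER_CUBIC)
cv2.imwrite('pics/c6.png',out)
```

```text
[ 0.50603029 -0.24735748  0.17200095] [ 0.15244896 -0.66368757  1.04348077] 0.02738430438961605
(array([-0.5,  0.2,  2. ]), array([-0.,  0., -0.]))
h3 [278.5710963  214.09989936] [381.86011991 322.3972736 ] foot [279.33305572 219.0237976 ] [384.64127662 314.72069207]
```

View pics/c6.png

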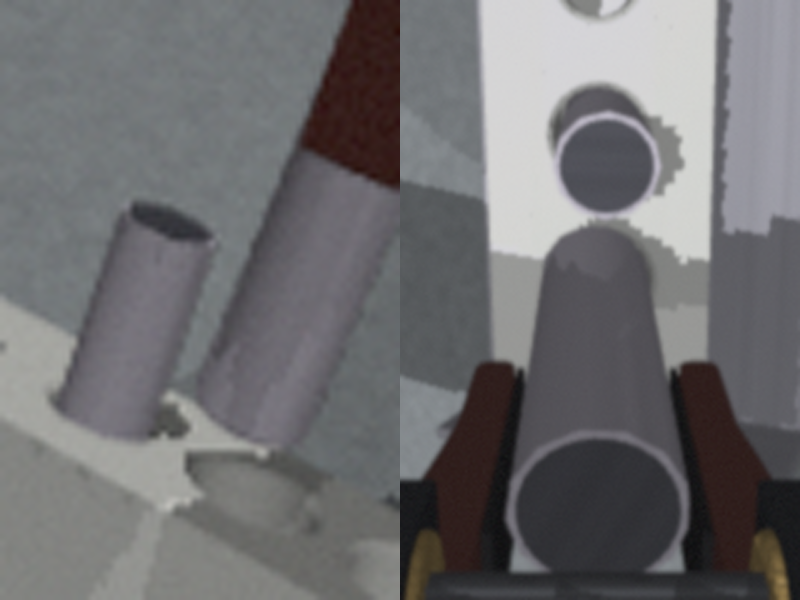

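Run:
```python
from h import *
m=optics.camera_model('wrist'); print('now',move(H3+.085*zb,RT))
c=lambda q:((q-[200,100])*2.5).round(0)
for n,X in dict(h1=H2+.042*yr,h2=H2,h2far=H2+.0145*yr,h2left=H2-.0145*xb,t24top=H2+.05*zb,h3=H3,h3far=H3+.0165*yr,h3left=H3-.0165*xb).items(): print(n,c(proj('wrist',X,m)))
s,p,R=pose()
for L in (60,67,75):
  f=p+R.apply([0,0,L/1e3]); print(L,'foot',c(proj('wrist',f,m)),'far',c(proj('wrist',f+.014*yr,m)),'left',c(proj('wrist',f-.014*xb,m)))
f=p-R.apply([0,0,.037]); print('top of tube',c(proj('wrist',f,m)),'near',c(proj('wrist',f-.014*yr,m)),'far',c(proj('wrist',f+.014*yr,m)))
f=p-R.apply([0,0,.047]); print('top of tube+10',c(proj('wrist',f,m)),'near',c(proj('wrist',f-.014*yr,m)),'far',c(proj('wrist',f+.014*yr,m)),'left',c(proj('wrist',f-.014*xb,m)))
# same in side: foot silhouettes
cs=lambda q:((q-[340,240])*[400/67,6]).round(0)
for n,X in dict(t24top=H2+.05*zb,h2=H2,h3=H3,foot75=p-.075*zb,foot67=p-.067*zb).items(): print('side',n,cs(proj('side',X)))
```

```text
now (array([-0.5,  0.2,  2.2]), array([-0.,  0., -0.]))
h1 [196. -26.]
h2 [196. 136.]
h2far [196.  82.]
h2left [143. 136.]
t24top [197. 168.]
h3 [196. 285.]
h3far [196. 228.]
h3left [138. 285.]
60 foot [199. 315.] far [199. 262.] left [144. 315.]
67 foot [199. 307.] far [199. 255.] left [145. 307.]
75 foot [198. 297.] far [198. 247.] left [147. 297.]
top of tube [201. 521.] near [201. 599.] far [201. 437.]
top of tube+10 [201. 558.] near [201. 642.] far [201. 470.] left [103. 558.]
side t24top [160. 223.]
side h2 [ 96. 408.]
side h3 [250. 494.]
side foot75 [267. 448.]
side foot67 [278. 417.]
```

Reading both views, tube28 pivoted in the pads about tool x. Its foot is ~5 mm too far to +yr (wrist far edge at 228 against 243 expected; the side-view slope differs from tube24's by ~0.06 rad). I'll tilt the tool to compensate, then re-check.

Request:
{"name": "send_rows", "arguments": {"targets": [[0,1.0,-4,-0.055,0,0,10],[0,0,0,0,0,0,10],[0,0,0,0,0,0,10],[0,0,0,0,0,0,10]]}}

```text
t: 15.73
eef_pos: [0.5081, -0.2482, 0.1764]
tool_rot: [0.039, 0.977, 0.068, -0.197]
force: [-0.1, 0.8, -1.4]
width: 0.0272
```

Run:
```python
from h import *
s,p,R=pose(); f=s['force']; print(p,R.inv().apply(f),s['width']); print(move(H3+.085*zb,RT))
m=optics.camera_model('wrist'); w=optics.snapshot('wrist'); a=optics.snapshot('side')
cv2.imwrite('pics/w7raw.png',w);cv2.imwrite('pics/s7raw.png',a)
c=lambda q:((q-[200,100])*2.5).round(0); cs=lambda q:((q-[340,240])*[400/67,6]).round(0)
for n,X in dict(h2far=H2+.0145*yr,h3=H3,h3far=H3+.0165*yr).items(): print(n,c(proj('wrist',X,m)))
print('side axis: h=0,15,20,25,60', [cs(proj('side',H3+h*zb)) for h in (0,.015,.02,.025,.06)])
print('wrist axis foot far', [c(proj('wrist',H3+h*zb+.014*yr,m)) for h in (0,.015,.02,.025,.06)])
out=np.zeros((600,800,3),np.uint8)
out[:,:400]=cv2.resize(a[240:340,340:407],(400,600),interpolation=cv2.INTER_CUBIC)
out[:,400:]=cv2.resize(w[100:340,200:360],(400,600),interpolation=cv2.INTER_CUBIC)
cv2.imwrite('pics/c7.png',out)
```

```text
[ 0.50812375 -0.24818231  0.17639035] [ 0.54198406 -0.84109458  1.27580683] 0.027222396818134195
(array([-0.6, -1.3,  6.8]), array([ 0.054, -0.001, -0.   ]))
h2far [196.  59.]
h3 [196. 260.]
h3far [196. 204.]
side axis: h=0,15,20,25,60 [array([250., 494.]), array([271., 438.]), array([277., 419.]), array([284., 400.]), array([334., 265.])]
wrist axis foot far [array([196., 213.]), array([196., 228.]), array([196., 234.]), array([196., 239.]), array([196., 287.])]
```

View pics/c7.png

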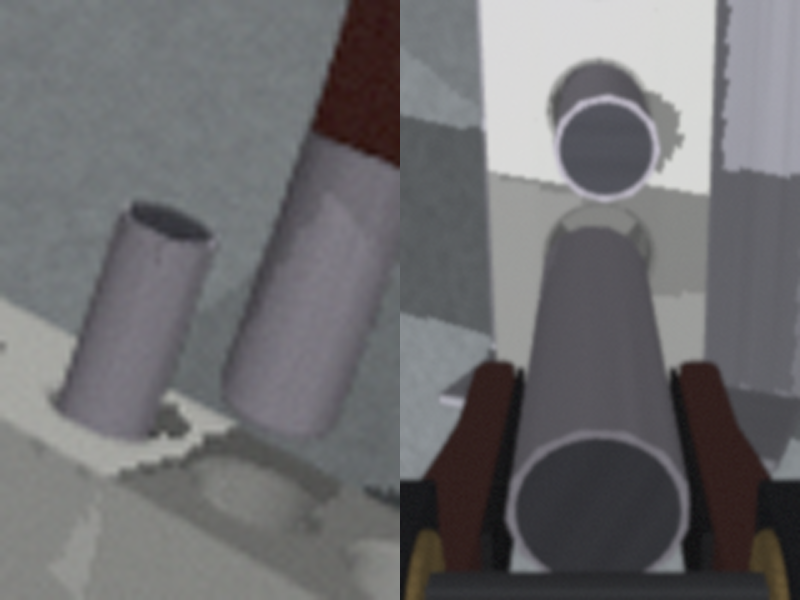

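After the tilt the tube axis is parallel to its neighbour. The foot is still ~2 mm to +yr, so I'll shift and descend gently.

Request:
{"name": "send_rows", "arguments": {"targets": [[0.3,2.0,0,0,0,0,10],[0,-0.55,10,0,0,0,10],[0,-0.4,7,0,0,0,10],[0,-0.2,4,0,0,0,10],[0,-0.2,4,0,0,0,10],[0,-0.2,4,0,0,0,10],[0,0,0,0,0,0,10],[0,0,0,0,0,0,10]]}}

```text
t: 16.5
eef_pos: [0.4975, -0.2517, 0.1496]
tool_rot: [0.04, 0.977, 0.068, -0.197]
force: [0.4, -0.3, -2.3]
width: 0.0271
```

Run:
```python
from h import *
s,p,R=pose(); f=s['force']; print(p,R.inv().apply(f),s['torque'],s['width']); print(move(H3+.013*zb,RT), RT.inv().apply(H3+.013*zb-p)*1e3)
```

```text
[ 0.49751886 -0.25174303  0.14957227] [1.25126676 0.22597681 1.93252541] [-0.0492721  -0.7679686   0.06720202] 0.02705617340039872
(array([-1. , -5.8, 49.6]), array([ 0.055, -0.001, -0.   ])) [-0.9818477  -3.07074591 49.85236897]
```

Request:
{"name": "send_rows", "arguments": {"targets": [[0,-0.2,4,0,0,0,10],[0,-0.2,4,0,0,0,10],[0,-0.2,4,0,0,0,10],[0,-0.2,4,0,0,0,10],[0,-0.2,4,0,0,0,10],[0,0,0,0,0,0,10]]}}

```text
t: 17.0
eef_pos: [0.4895, -0.2529, 0.1305]
tool_rot: [0.04, 0.977, 0.068, -0.197]
force: [1.6, -1.0, -3.1]
width: 0.0268
```

Run:
```python
from h import *
s,p,R=pose(); f=s['force']; print(p,R.inv().apply(f),s['torque'],s['width']); print(move(H3+.013*zb,RT), RT.inv().apply(H3+.013*zb-p)*1e3)
```

```text
[ 0.48948181 -0.25287696  0.13051652] [2.54065358 1.111918   2.36389064] [-0.06576926 -1.06555412  0.06850224] 0.026831901721296205
(array([-1. , -4.8, 28.9]), array([ 0.055, -0.001, -0.   ])) [-0.95663103 -3.16717627 29.14025295]
```

Request:
{"name": "send_rows", "arguments": {"targets": [[0,-0.2,4,0,0,0,10],[0,-0.3,5,0,0,0,10],[0,-0.3,5,0,0,0,10],[0,-0.3,5,0,0,0,10],[0,-0.2,4,0,0,0,10],[0,0,0,0,0,0,10],[0,0,0,0,0,0,10]]}}

```text
t: 17.58
eef_pos: [0.4808, -0.254, 0.1098]
tool_rot: [0.04, 0.977, 0.068, -0.197]
force: [2.0, -1.3, -3.0]
width: 0.0273
```

Run:
```python
from h import *
s,p,R=pose(); f=s['force']; print(p,R.inv().apply(f),s['torque'],s['width']); print(move(H3+.013*zb,RT), RT.inv().apply(H3+.013*zb-p)*1e3)
```

```text
[ 0.48081615 -0.25401103  0.10978621] [2.85409052 1.46067264 2.10844704] [-0.10551034 -1.04857881  0.10419774] 0.027335690758952095
(array([-1. , -3.5,  6.5]), array([ 0.055, -0.001, -0.   ])) [-1.01182871 -3.1833299   6.64308883]
```

Request:
{"name": "send_rows", "arguments": {"targets": [[0,-0.2,4,0,0,0,10],[0,0,0,0,0,0,10],[0,0,0,0,0,0,35],[0,0,0,0,0,0,60],[0,0,0,0,0,0,100],[0,0,0,0,0,0,100],[0,0,0,0,0,0,100],[0,0,0,0,0,0,100],[0,0,0,0,0,0,100],[0,1,-20,0,0,0,100],[0,1.5,-30,0,0,0,100],[0,1.5,-30,0,0,0,100],[0,1.5,-30,0,0,0,100],[0,0,-40,0,0,0,100],[0,0,-40,0,0,0,100],[0,0,0,0,0,0,100]]}}

```text
t: 18.92
eef_pos: [0.5564, -0.2382, 0.2883]
tool_rot: [0.041, 0.978, 0.069, -0.192]
force: [-0.6, 0.8, 0.2]
width: 0.0878
```

Run:
```python
from h import *
s,p,R=pose(); print(p,s['force'],s['width'])
w=optics.snapshot('wrist'); a=optics.snapshot('side'); t=optics.snapshot('top'); cv2.imwrite('pics/s8raw.png',a)
cv2.imwrite('pics/t8raw.png',t)
x0,y0,k=300,240,4
sd=cv2.resize(a[240:340,300:400],(400,400),interpolation=cv2.INTER_CUBIC)
for n,H in (('16',H2+.084*yr),('24',H2),('28',H3)): print(n,'side top',((proj('side',H+.05*zb)-[300,240])*4).round(0),'topcam top',((proj('top',H+.05*zb)-[325,230])*4).round(0))
out=np.zeros((600,800,3),np.uint8); out[:400,:400]=sd
out[:320,400:800]=cv2.resize(t[230:310,335:435],(400,320),interpolation=cv2.INTER_CUBIC)
out[330:600,400:760]=cv2.resize(w,(360,270),interpolation=cv2.INTER_AREA)
out[410:600,:400]=cv2.resize(a[130:273,130:330],(400,286))[48:238]
cv2.imwrite('pics/c8.png',out)
```

```text
[ 0.55638867 -0.23817051  0.28828544] [-0.58446468  0.84475589  0.19744456] 0.08775265876062922
16 side top [75. 52.] topcam top [119. 101.]
24 side top [267. 149.] topcam top [262.  81.]
28 side top [374. 202.] topcam top [333.  71.]
```

View pics/c8.png

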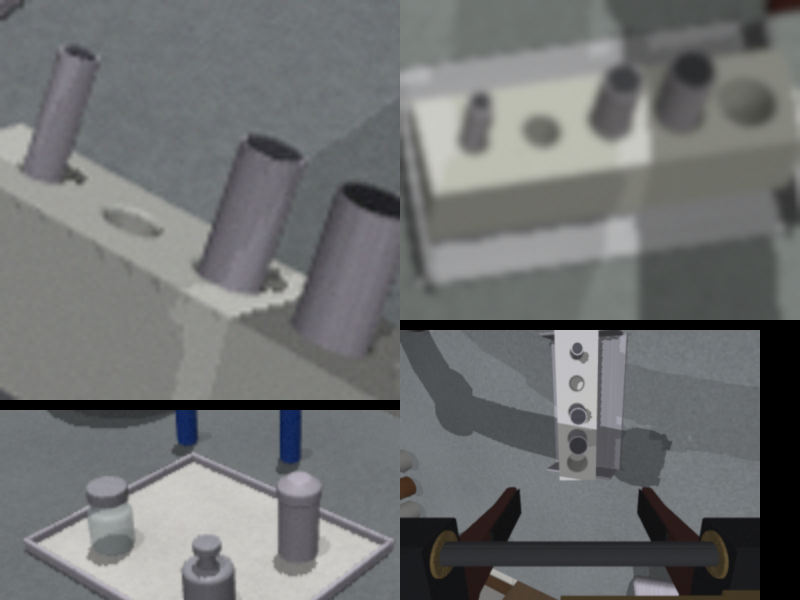

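```bash
python3 -c "
from cell import arm,sign_off
s=arm.read_state();print(s['t'],s['dq'].round(3),s['force']);print(sign_off())"
```

```text
19.0667 [ 0.01   0.016  0.01   0.036  0.002 -0.004  0.   ] [-0.30902761 -0.06658393 -0.28762728]
the job is handed in; nothing more can be done
None
```

Both misplaced tubes are back in the rack: tube24 in the middle hole and tube28 in the fourth hole. I let go of both, backed the gripper clear and handed the job in at about 19 s.

**What went wrong on the way:** tube28 caught on the rim of its hole at first, with about 34 N on the wrist. The tube had tilted slightly in the gripper, so I backed off, tilted the tool 0.055 rad to correct it and shifted about 2 mm. It then went in with under 5 N.

**Last checks:** in the final pictures the tops of all three tubes are within about 2 mm, in height and sideways, of where seated tubes should be. In those views the 16 mm tube, jar, shaker and cutter look undisturbed, and the gripper touches nothing.

**Disagreement:** the cameras disagreed by 1–2 mm throughout. I averaged their positions, and the last check carries that uncertainty too. I did not measure the depth or tilt of the seated tubes directly; I judged both from the final pictures.

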